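# Draw the dye paddle out through the tub hatch

## Robot

A 6-joint arm with a two-finger parallel gripper is mounted at the origin on the work surface. World frame = base frame: x ahead of the robot, y to its left, z up, the work surface at z = 0. Lengths are in m, angles in rad, forces in N, time in s.
With the tool pointing down it reaches from about 0.375 to 0.75 m from the base axis. Payload 9 kg.
Tool frame: the origin (TCP) lies at the very end of the fingers, on their centre line; the grasp point (between the pads) lies 19 mm behind it (grasp_offset is the distance from the TCP to the grasp point, in m); z points along the fingers, y is the line along which they close (so a half turn about z gives the same grasp; the last joint's range is limited). The gripper opens to 85 mm and grips with 20 to 120 N. Pads are 22 mm wide; open, the fingers measure 114 mm over their backs; the gripper's body (76 mm by 85 mm) begins 54 mm behind the grasp point. The pads swing forward as they close: fully open they stand 13 mm farther back than shut.
Start: joints at [1.012, 0.104, 0.097, 1.564, 0, 1.353], TCP at [0.201, 0.566, 0.231] pointing down, gripper open.
Joint ranges: [-2.99, 2.99], [-0.84, 1.86], [-1.1, 1.16], [-1.84, 2.11], [-1.51, 1.56], [-3.14, 3.14]. Speed limits (rad/s): [2.22, 2.22, 2.57, 3.14, 3.14, 3.14].

## Interface

Orientations are given as [roll, pitch, yaw] about the fixed x, y, z axes, in that order (R = Rz(yaw) Ry(pitch) Rx(roll)).
In Python, from workcell import get_state, capture, get_calibration, close_job, boxes_of, grasp_offset gives the robot as it stands. The module is installed in compiled form; this text tells all that it offers.
- The arm moves only by the tool servo_tool, never from a script. Its argument "moves" is a list of rows, each a list of 7 numbers: the shift along the tool's x, y, z each as a share of 0.1 m, from -1 to 1, then the turn, a rotation vector about the tool's x, y, z each as a share of 180 degrees, from -1 to 1, then the opening, from 0 (shut) to 1 (fully open). A call has 1 to 12 rows; each row is the pose to reach, as a shift and turn from the pose commanded when the call began, along the tool's axes at that moment, turning the shorter way round; what a row does not reach only later rows make up. A row lasts 1/10 s, in which the tool goes at most 50 mm and 8.59 degrees, less where a joint would pass 70% of its speed; a pose out of reach is approached as far as the arm can. A call with a number of a shift or a turn outside -1 to 1 is refused whole. A call with a gripper value outside its range is refused whole. The fingers move at their own pace and stop on an object; "newtons" is the grip in N (left out, the last holds). Time passes only in rows, so rows that repeat a pose let the fingers close. It gives the time, the measured TCP pose, the force, the opening and the grip force at its end, in the units of the state.
- get_state(): the state, without advancing time (a new reading comes with each control period).
- capture(name): name is "scene" or "top" or "wrist"; returns the picture (384x512x3 uint8, red, green, blue); there is no depth.
- get_calibration(name): a dict with "vfov" (degrees; the focal length in pixels is half the picture's height over the tangent of half this angle, whatever the lens; pixels are square), "cx", "cy" (the principal point, pixels), "T" (4x4, takes a point from camera to world coordinates); the wrist camera has in their place "mount" (4x4, takes a point from camera to tool coordinates, whose origin is the TCP and whose axes are the flange's). Camera axes: x right, y up, looking along -z (the intrinsics and any distortion apply to the point x, -y, -z); pixel columns grow to the right and rows downward; lengths in m; the calibration is good to about 2 mm. A picture is of the moment at which its call begins: read the wrist's pose just before it. get_calibration takes no time and is no camera call.
- close_job(): hands the job in; it is judged then, once.
Trained networks look in the newest picture that a camera, given by its name, has taken for a name from the list of things; names that differ only in an ending like _2 or _b are one class to them, and where a whole thing is asked for, a point or a joint stands for the part that bears it (a point fixed in the world has none). Each returns a list of dicts, best first, with "p" (0 to 1); they miss things now and then, are a little off and sometimes report something else, mostly with a low value. They report only what shows in the picture. A call takes as long as a camera call.
- boxes_of(name, camera): "point" ([x, y, z] in m, in world coordinates, good to about 4 mm: the middle of the surface that is visible of it).
The state is a dict: "time": time; "joint_positions": joint angles; "joint_vel": joint speeds; "joint_efforts": joint torques, N m; "tool_pos": TCP position; "tool_rot": TCP orientation; "ft_force": force on the tool from outside, world axes, zero at the start; "wrist_torque": the same for the moment, N m; "gripper_width": finger opening in m; "gripper_force": force on a finger pad.
Only numpy, scipy, OpenCV 4.12 (cv2) and the standard library are available. Lean on these libraries where they do the work, as an engineer would, in place of code of your own. Each camera call takes 0.05 s, during which the arm holds its last target. There are 200 camera calls.

## Task

First lock the splash cover of the dye tub: push the headed hitch pin at the end of the tub down through the fork and lug until its head is fully home. Then take the wooden stirring paddle that lies inside the tub, tilt it lengthwise so that one end comes up first through the hatch, which is shorter than the paddle, and draw it all the way out. Finish holding the paddle still in the gripper, every part of it at least 4 cm above the cover and touching nothing else, with the pin still home and the bottles, jar, cup, tape and spoon around the tub left standing where they are.

Things in the scene. Friction and masses are not known exactly. Their poses are not given: they have to be found in the camera images.
- tub: Grey plastic dye tub, fixed to the table, outer 200 mm (its x) x 372 mm (its y) x 80 mm high, walls 6 mm. Origin: centre of its underside, on the table; z up, y along its length. Its bottom is stepped: a ledge at each end (|y| over 82 mm), top 40 mm above the table, and between them a well (|y| under 82 mm), floor 6 mm above the table
- hatch (a point): Centre of the open rectangular hatch, 146 mm along tub x by 210 mm along tub y, in the flat fixed steel splash cover (208 x 384 mm, 6 mm thick, underside 80 mm above the table), at the cover's upper face, 86 mm above the table and straight above the tub's origin; axes as the tub's
- pin (a joint): How far the steel hitch pin has been pushed down, m: 0 = 22 mm proud, 0.022 = fully home, its head flat on the fork. It starts somewhere between 0 and 0.006. The pin stands vertical and is stiff (about 6 N of friction); it stays where it is left and does not come out
- pin_head (a point): Centre of the upper face of the pin's round flat head (29 mm diameter, 8 mm thick; shank 10 mm). Fully home it is 104 mm above the table. The pin sits in a steel fork outside the tub's -y end, 222 mm from the tub's origin; fork 54 mm wide along tub x, out to y = -244 mm, top 96 mm above the table
- paddle_mid (a point): Middle of the loose wooden paddle (260 mm long, 56 to 112 g), half-way up its 18 mm square handle, within 3 mm of its centre of mass along x. x points to the handle's end, y across, z up when flat. Handle from x = -30 to +130 mm; blade, 44 mm wide, 8 mm thick, from x = -130 to -30 mm, undersides flush. It starts flat on both ledges, 49 mm above the table
- handle_end (a point): Centre of the end face of the paddle's handle, 130 mm from paddle_mid along +x; axes as paddle_mid. At the start it points about to the tub's +y end
- blade_end (a point): Centre of the end of the paddle's blade, 130 mm from paddle_mid along -x and 5 mm lower; axes as paddle_mid
- paddle: The same paddle; origin at the middle of its underside, 9 mm below paddle_mid
- bottle_a: Dye squeeze bottle with a nozzle, 52 mm diameter, 155 mm high, standing behind the tub; origin under its centre. Leave alone
- bottle_b: Second dye squeeze bottle of the same shape, 52 mm diameter, 155 mm high, behind the tub; origin under its centre. Leave alone
- jar: Black jar, 52 mm diameter, 60 mm high, in front of the tub; origin under its centre. Leave alone
- cup: White plastic cup, 72 mm across, 80 mm high, beyond the tub's +y end; origin under its centre. Leave alone
- tape: Roll of paper tape lying flat, 80 mm diameter, 24 mm high, beyond the fork at the tub's -y end; origin under its centre. Leave alone
- spoon: Measuring spoon lying on the table in front of the tub; origin under its centre. Leave alone

How it is judged:
On the way, in this order (a step that is already met when the one before it is completed fails the run):
1. the pin is pushed fully home (value of joint pin above 0.02 m), for 0.2 s.
2. the paddle slopes through the hatch, one end above the cover and the other still inside (((height (world z) of handle_end above 0.1 m and height (world z) of blade_end below 0.075 m) or (height (world z) of blade_end above 0.1 m and height (world z) of handle_end below 0.075 m))), for 0.05 s.
At the end, for the whole second after the job is handed in: The pin is pushed in at least 20.0 of its 22 mm; the paddle is held by the fingers (over 1 N), its middle and both ends over 126 mm above the table (40 mm above the cover), touching neither the tub nor any bystander, and still (under 0.03 m/s and 0.2 rad/s) (value of joint pin above 0.02 m and height (world z) of each of handle_end, blade_end, paddle_mid above 0.126 m and contact force between the fingers and paddle above 1 N and contact force between paddle and tub below 0.05 N and contact force between paddle and bottle_a below 0.05 N and contact force between paddle and bottle_b below 0.05 N and contact force between paddle and jar below 0.05 N and contact force between paddle and cup below 0.05 N and contact force between paddle and tape below 0.05 N and contact force between paddle and spoon below 0.05 N and linear speed of paddle below 0.03 m/s and angular speed of paddle below 0.2 rad/s); the arm keeps its last pose, push and grip.
It fails at once if the paddle is lifted while the pin is not yet home (not (value of joint pin above 0.02 m) and height (world z) of paddle_mid above 0.072 m).
It fails at once if a bottle, the jar, cup, tape or spoon is moved more than 30 mm (distance of any of bottle_a, bottle_b, jar, cup, tape, spoon from where it was at the start of the episode above 0.03 m).
It fails at once if a bottle, the jar or the cup is knocked over (angle between any of bottle_a, bottle_b, jar, cup's own z axis and vertical above 0.5 rad).
It also fails if it takes over 51 s, if anything falls off the work surface, if the arm or the gripper's body presses on something with over 40 N, if the wrist force passes 120 N, or if a joint passes its speed limit or range.

## Working session

There is one attempt and no reset: what is moved stays moved. The work goes in short steps, Python scripts to look and compute and a tool call to move; the robot and the scene stay as the last step left them, time stands still between calls to the robot, and variables do not carry over. Pictures are saved under pics/ and viewed, at most 10 in all, crops included, and the job is handed in when it is done.

Besides the shell and the picture viewer there is one more tool, called after ">>>" by a JSON object that holds its "fn" and its "kwargs", one argument or row to a line. servo_tool: Moves the arm, as the interface text tells. Its arguments: {"type":"object","properties":{"moves":{"type":"array"},"newtons":{"type":"number"}},"required":["moves"]}

```bash
mkdir -p pics; python3 - <<'E'
from workcell import *
import cv2,numpy as np
s=get_state();print(s['time'],s['tool_pos'],s['tool_rot'],grasp_offset if not callable(grasp_offset) else grasp_offset())
for c in('scene','top'):
    im=capture(c);cv2.imwrite(f'pics/{c}0.png',im[:,:,::-1])
    k=get_calibration(c);print(c,{a:(np.round(b,3).tolist() if a=='T' else b) for a,b in k.items()})
for n in('tub','pin_head','paddle','bottle_a','jar','cup','tape','spoon'):
    for d in boxes_of(n,'top')[:3]:print(n,np.round(d['point'],3),round(d['p'],2))
k=get_calibration('wrist');print(k)
E
```

```text
0.0 [0.20038613 0.56521063 0.23050509] [-3.14030993e+00 -2.62236444e-04  2.80077127e+00] 0.0187
scene {'vfov': 50.219212367579445, 'cx': 259.78161894807386, 'cy': 192.33870268099741, 'T': [[0.067, -0.539, 0.839, 1.399], [0.998, 0.04, -0.054, -0.023], [-0.005, 0.841, 0.541, 0.631], [0.0, 0.0, 0.0, 1.0]]}
top {'vfov': 56.59181450447029, 'cx': 251.0981236981683, 'cy': 196.73012743985802, 'T': [[-0.002, 0.987, -0.159, 0.408], [-1.0, 0.0, 0.013, 0.012], [0.013, 0.159, 0.987, 1.079], [0.0, 0.0, 0.0, 1.0]]}
tub [ 0.572 -0.003  0.086] 0.86
pin_head [ 0.523 -0.21   0.127] 0.44
paddle [ 0.572 -0.035  0.046] 0.73
bottle_a [0.762 0.082 0.091] 0.87
bottle_a [ 0.718 -0.147  0.089] 0.83
jar [0.45 0.17 0.06] 0.82
jar [ 0.72  -0.15   0.088] 0.68
jar [ 0.573 -0.031  0.05 ] 0.16
cup [0.651 0.295 0.041] 0.91
cup [ 0.462 -0.348  0.022] 0.71
tape [ 0.462 -0.346  0.024] 0.95
tape [ 0.574 -0.031  0.051] 0.15
spoon [ 0.392 -0.021  0.016] 0.64
spoon [ 0.462 -0.348  0.026] 0.33
{'vfov': 62.8275418977511, 'cx': 258.1076590197002, 'cy': 191.37032960805757, 'mount': array([[ 1.01136141e-03,  9.65670284e-01,  2.59768898e-01,
         6.54190049e-02],
       [ 9.99999046e-01, -1.22116824e-03,  6.46287661e-04,
        -4.72566683e-04],
       [ 9.41322316e-04,  2.59767996e-01, -9.65670597e-01,
        -1.42129780e-01],
       [ 0.00000000e+00,  0.00000000e+00,  0.00000000e+00,
         1.00000000e+00]])}
```

View pics/top0.png

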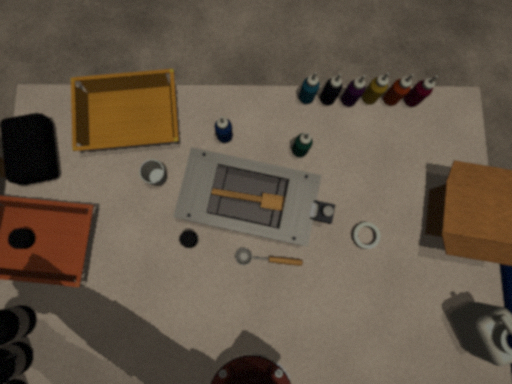

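View pics/scene0.png

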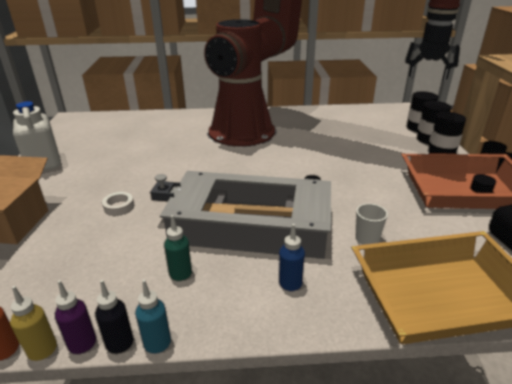

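The top view shows the tub rotated: cover corners near (192,149), (320,176), (303,243) and (177,218). The paddle's handle end is near (213,192), its blade end near (282,203), and the pin head near (327,210). The scene view shows the pin proud at the left, at (160,180).

```bash
cat > h.py <<'E'
import numpy as np,cv2
from scipy.spatial.transform import Rotation as Ro
from workcell import *
def pose():
    s=get_state();T=np.eye(4);T[:3,:3]=Ro.from_euler('xyz',s['tool_rot']).as_matrix();T[:3,3]=s['tool_pos'];return T
def p2w(c,px,z,T=None):
    k=get_calibration(c);f=192/np.tan(np.radians(k['vfov']/2))
    M=k['T'] if c!='wrist' else (pose() if T is None else T)@k['mount']
    px=np.atleast_2d(px).astype(float)
    d=np.c_[(px[:,0]-k['cx'])/f,-(px[:,1]-k['cy'])/f,-np.ones(len(px))]@M[:3,:3].T
    return M[:3,3]+d*((z-M[2,3])/d[:,2])[:,None]
def w2p(c,P,T=None):
    k=get_calibration(c);f=192/np.tan(np.radians(k['vfov']/2))
    M=k['T'] if c!='wrist' else (pose() if T is None else T)@k['mount']
    q=(np.atleast_2d(P)-M[:3,3])@M[:3,:3]
    return np.c_[k['cx']-f*q[:,0]/q[:,2],k['cy']+f*q[:,1]/q[:,2]]
def down(yaw): return Ro.from_euler('xyz',[np.pi,0,yaw]).as_matrix()
def rel(p,R=None,T=None):
    T=pose() if T is None else T
    R=T[:3,:3] if R is None else R
    sh=T[:3,:3].T@(np.array(p)-T[:3,3])/0.1
    rv=Ro.from_matrix(T[:3,:3].T@R).as_rotvec()/np.pi
    return np.round(sh,3).tolist(),np.round(rv,4).tolist()
E
python3 - <<'E'
from h import *
c=p2w('top',[(192,149),(320,176),(303,243),(177,218)],.086);print(c.round(3),c.mean(0))
for i in range(4):
    e=c[(i+1)%4]-c[i];print(np.linalg.norm(e).round(3),np.degrees(np.arctan2(e[1],e[0])).round(1))
print('hatch',p2w('top',[(215,163),(293,180),(283,227),(207,211)],.086).round(3))
print('paddle',p2w('top',[(213,191),(282,203)],.055).round(3))
print('pin',p2w('top',[(327,210)],.122).round(3))
t=pose();print(rel([.52,-.21,.23],down(0),t))
E
```

```text
[[ 0.707  0.168  0.086]
 [ 0.628 -0.198  0.086]
 [ 0.438 -0.145  0.086]
 [ 0.508  0.205  0.086]] [0.5699411  0.00776344 0.086     ]
0.375 -102.2
0.197 164.3
0.357 78.7
0.202 -10.5
hatch [[ 0.665  0.102  0.086]
 [ 0.616 -0.121  0.086]
 [ 0.482 -0.09   0.086]
 [ 0.527  0.122  0.086]]
paddle [[ 0.589  0.109  0.055]
 [ 0.554 -0.091  0.055]]
pin [[ 0.525 -0.206  0.122]]
([-5.603, -6.241, 0.013], [0.0, 0.0, 0.8915])
```

>>> {"fn": "servo_tool", "kwargs": {
  "moves": [
    [-0.9,-1,0,0,0,0.459,0],
    [-0.9,-1,0,0,0,0.459,0],
    [-0.9,-1,0,0,0,0.459,0],
    [-0.9,-1,0,0,0,0.459,0],
    [-0.9,-1,0,0,0,0.459,0],
    [-0.9,-1,0,0,0,0.459,0],
    [-0.9,-1,0,0,0,0.459,0],
    [-0.9,-1,0,0,0,0.459,0],
    [-0.9,-1,0,0,0,0.459,0],
    [-0.9,-1,0,0,0,0.459,0],
    [-0.9,-1,0,0,0,0.459,0]
  ]
}}

```text
time: 1.6
tool_pos: [0.252, 0.4412, 0.2314]
tool_rot: [3.141, -0.0, 1.358]
ft_force: [0.4, 1.1, -0.2]
gripper_width: -0.0002
gripper_force: 0.0
```

>>> {"fn": "servo_tool", "kwargs": {
  "moves": [
    [-0.45,0.5,0,0,0,0,0],
    [-0.9,1,0,0,0,0,0],
    [-0.9,1,0,0,0,0,0]
  ]
}}

```text
time: 1.9
tool_pos: [0.3317, 0.3304, 0.2314]
tool_rot: [3.141, 0.0, 1.362]
ft_force: [1.2, 0.0, 0.3]
gripper_width: -0.0003
gripper_force: 0.0
```

>>> {"fn": "servo_tool", "kwargs": {
  "moves": [
    [-0.45,0.5,0,0,0,0,0],
    [-0.9,1,0,0,0,0,0],
    [-0.9,1,0,0,0,0,0]
  ]
}}

```text
time: 2.2
tool_pos: [0.4109, 0.2208, 0.2314]
tool_rot: [3.141, -0.0, 1.361]
ft_force: [0.4, 0.5, -0.8]
gripper_width: 0.0001
gripper_force: 0.0
```

>>> {"fn": "servo_tool", "kwargs": {
  "moves": [
    [-0.45,0.5,0,0,0,0,0],
    [-0.9,1,0,0,0,0,0],
    [-0.9,1,0,0,0,0,0]
  ]
}}

```text
time: 2.5
tool_pos: [0.4898, 0.1115, 0.2313]
tool_rot: [3.141, 0.0, 1.361]
ft_force: [0.4, 0.4, 1.0]
gripper_width: -0.0002
gripper_force: 0.0
```

>>> {"fn": "servo_tool", "kwargs": {
  "moves": [
    [-0.45,0.5,0,0,0,0,0],
    [-0.9,1,0,0,0,0,0],
    [-0.9,1,0,0,0,0,0],
    [-0.9,1,0,0,0,0,0],
    [-0.9,1,0,0,0,0,0]
  ]
}}

```text
time: 3.0
tool_pos: [0.5672, 0.0046, 0.2309]
tool_rot: [-3.141, -0.0, 1.36]
ft_force: [-0.8, -0.4, -0.3]
gripper_width: 0.0003
gripper_force: 0.0
```

```bash
python3 - <<'E'
from h import *
s=get_state();print(s['time'],s['tool_pos'],s['tool_rot'],s['joint_positions'])
im=capture('wrist');cv2.imwrite('pics/w1.png',cv2.resize(im,(800,600),interpolation=cv2.INTER_CUBIC)[:,:,::-1])
for n in('paddle','pin_head','blade_end','handle_end','paddle_mid','tub'):
    for d in boxes_of(n,'wrist')[:2]:print(n,np.round(d['point'],3),round(d['p'],2))
E
```

```text
3.0 [0.56717405 0.00459564 0.23094758] [-3.14063354e+00 -3.17717586e-04  1.35963092e+00] [-2.22596223e-01  4.84459302e-03 -5.95676119e-03  1.56095765e+00
  3.06733478e-04  1.55936521e+00]
paddle [0.579 0.021 0.058] 0.56
blade_end [0.583 0.02  0.06 ] 0.64
handle_end [0.578 0.024 0.061] 0.96
paddle_mid [0.577 0.018 0.06 ] 0.76
```

View pics/w1.png

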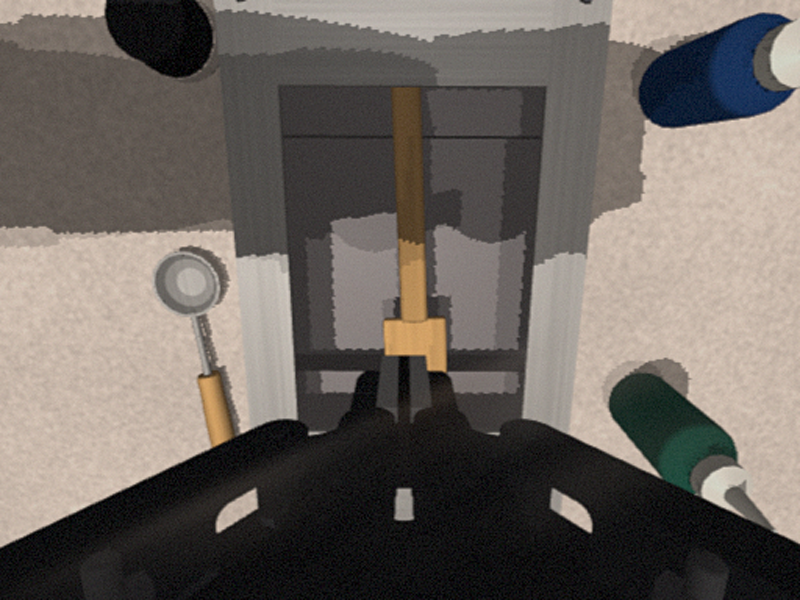

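The wrist view shows the hatch's +y edge at (278–546,86) and its sides running to (300,433) and (522,433). The handle runs from (393–420,87) to (402–427,320), where the blade shoulder spans (385–446,320).

```bash
cat >> h.py <<'E'
def tubfix():
    c=p2w('wrist',np.array([(278,86),(546,86),(522,433),(300,433)])*.64,.086); return c
E
python3 - <<'E'
from h import *
c=tubfix();print(c.round(3))
e=lambda a,b:(np.linalg.norm(b-a).round(4),np.degrees(np.arctan2(*(b-a)[1::-1])).round(2))
print(e(c[0],c[1]),e(c[3],c[0]),e(c[2],c[1]),e(c[3],c[2]),c.mean(0))
h=p2w('wrist',np.array([(406.5,90),(414.5,315)])*.64,.058);print('handle',h.round(4),e(h[1],h[0]))
s=p2w('wrist',np.array([(385,319),(446,319)])*.64,.048);print('shoulder',s.round(4),s.mean(0))
d=(h[0]-h[1])/np.linalg.norm(h[0]-h[1]);print('mid',s.mean(0)+.03*d)
E
```

```text
[[ 0.523  0.125  0.086]
 [ 0.665  0.095  0.086]
 [ 0.622 -0.112  0.086]
 [ 0.48  -0.081  0.086]]
(np.float64(0.1456), np.float64(-12.0)) (np.float64(0.2107), np.float64(78.11)) (np.float64(0.2108), np.float64(78.06)) (np.float64(0.1454), np.float64(-12.02)) [0.57245695 0.00669577 0.086     ]
handle [[ 0.5919  0.1122  0.058 ]
 [ 0.5682 -0.0263  0.058 ]] (np.float64(0.1405), np.float64(80.29))
shoulder [[ 0.5471 -0.0279  0.048 ]
 [ 0.5886 -0.0367  0.048 ]] [ 0.56785083 -0.0323024   0.048     ]
mid [ 0.57291187 -0.00273239  0.048     ]
```

>>> {"fn": "servo_tool", "kwargs": {
  "moves": [
    [-0.5,0,0,0,0,0,0],
    [-1,0.02,0,0,0,0,0],
    [-1,0.02,0,0,0,0,0]
  ]
}}

```text
time: 3.65
tool_pos: [0.5473, -0.0974, 0.2313]
tool_rot: [3.141, 0.001, 1.355]
ft_force: [-0.3, 0.4, 0.2]
gripper_width: -0.0001
gripper_force: 0.0
```

>>> {"fn": "servo_tool", "kwargs": {
  "moves": [
    [-0.5,0,0,0,0,0,0],
    [-1,0.03,0,0,0,0,0],
    [-1,0.03,0,0,0,0,0]
  ]
}}

```text
time: 3.95
tool_pos: [0.5291, -0.1958, 0.231]
tool_rot: [3.141, 0.001, 1.355]
ft_force: [0.1, 0.8, -0.9]
gripper_width: 0.0
gripper_force: 0.0
```

>>> {"fn": "servo_tool", "kwargs": {
  "moves": [
    [-0.19,0,0.4,0,0,0,0],
    [-0.19,0,0.8,0,0,0,0],
    [-0.19,0,0.8,0,0,0,0],
    [-0.19,0,0.8,0,0,0,0],
    [-0.19,0,0.8,0,0,0,0]
  ]
}}

```text
time: 4.45
tool_pos: [0.5273, -0.21, 0.1541]
tool_rot: [3.138, 0.001, 1.36]
ft_force: [0.2, 0.3, 0.8]
gripper_width: 0.0005
gripper_force: 0.0
```

```bash
python3 - <<'E'
from h import *
s=get_state();print(s['time'],s['tool_pos'],s['tool_rot'],rel([.5263,-.2105,.103]))
im=capture('wrist');cv2.imwrite('pics/w2.png',im[:,:,::-1])
E
```

```text
4.45 [ 0.5273137  -0.2100083   0.15410453] [3.13840607e+00 1.09138538e-03 1.35984431e+00] ([-0.006, -0.011, 0.511], [0.0, 0.0, 0.0])
```

View pics/w2.png

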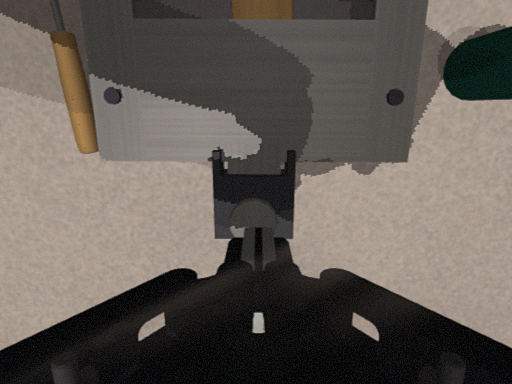

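The pin head shows at (253,213) and the closed fingers line up above it. I'll push down.

>>> {"fn": "servo_tool", "kwargs": {
  "moves": [
    [0,-0.01,0.1,0,0,0,0],
    [0,-0.01,0.2,0,0,0,0],
    [0,-0.01,0.28,0,0,0,0],
    [0,-0.01,0.34,0,0,0,0],
    [0,-0.01,0.4,0,0,0,0],
    [0,-0.01,0.44,0,0,0,0],
    [0,-0.01,0.47,0,0,0,0],
    [0,-0.01,0.49,0,0,0,0],
    [0,-0.01,0.49,0,0,0,0],
    [0,-0.01,0.49,0,0,0,0]
  ]
}}

```text
time: 5.5
tool_pos: [0.5253, -0.2098, 0.1039]
tool_rot: [3.141, 0.0, 1.359]
ft_force: [-5.9, 3.9, 17.7]
gripper_width: 0.0
gripper_force: 8.5
```

>>> {"fn": "servo_tool", "kwargs": {
  "moves": [
    [0,0,0.01,0,0,0,0],
    [0,0,0.02,0,0,0,0],
    [0,0,0.02,0,0,0,0]
  ]
}}

```text
time: 5.8
tool_pos: [0.5254, -0.2098, 0.1038]
tool_rot: [3.14, 0.001, 1.359]
ft_force: [-10.8, 7.6, 31.1]
gripper_width: 0.0002
gripper_force: 15.7
```

>>> {"fn": "servo_tool", "kwargs": {
  "moves": [
    [0,0,-0.4,0,0,0,0],
    [0,0,-0.8,0,0,0,0],
    [0,0,-1,0,0,0,0],
    [0,0,-1,0,0,0,0]
  ]
}}

```text
time: 6.2
tool_pos: [0.5263, -0.2107, 0.2034]
tool_rot: [3.137, 0.002, 1.359]
ft_force: [0.6, 0.6, 0.4]
gripper_width: -0.0003
gripper_force: 0.0
```

```bash
python3 - <<'E'
from h import *
d=(np.cos(np.radians(80.3)),np.sin(np.radians(80.3)));g=np.array([.5729,-.0027])+.02*np.array(d)
print(get_state()['time'],g,rel([*g,.15],down(np.radians(80.3))))
E
```

```text
6.2 [0.57626979 0.01701407] ([2.333, 0.006, 0.53], [0.0014, 0.0006, -0.0136])
```

>>> {"fn": "servo_tool", "kwargs": {
  "moves": [
    [0.5,0,0,0,0,0,0.5],
    [1,0,0,0,0,0,0.5],
    [1,0,0,0,0,0,0.5]
  ]
}}

```text
time: 6.5
tool_pos: [0.5462, -0.107, 0.1987]
tool_rot: [-3.14, -0.002, 1.364]
ft_force: [0.0, -0.9, 0.7]
gripper_width: 0.0422
gripper_force: 0.0
```

>>> {"fn": "servo_tool", "kwargs": {
  "moves": [
    [0.5,0,0,0,0,0,0.5],
    [1,0,0,0,0,0,0.5],
    [1,0,0,0,0,0,0.5]
  ]
}}

```text
time: 6.8
tool_pos: [0.567, -0.0095, 0.1987]
tool_rot: [-3.14, -0.001, 1.364]
ft_force: [0.5, -0.8, 0.0]
gripper_width: 0.0427
gripper_force: 0.0
```

>>> {"fn": "servo_tool", "kwargs": {
  "moves": [
    [0.33,0,0,0,0,-0.0136,0.5],
    [0.33,0,0.2,0,0,-0.0136,0.5],
    [0.33,0,0.5,0,0,-0.0136,0.5],
    [0.33,0,0.5,0,0,-0.0136,0.5],
    [0.33,0,0.5,0,0,-0.0136,0.5]
  ]
}}

```text
time: 7.3
tool_pos: [0.5733, 0.0175, 0.1495]
tool_rot: [-3.139, -0.0, 1.401]
ft_force: [0.4, 0.6, 0.3]
gripper_width: 0.043
gripper_force: 0.0
```

```bash
python3 - <<'E'
from h import *
s=get_state();print(s['time'],s['tool_pos'],s['tool_rot'],s['gripper_width'],rel([.5763,.0170,.030],down(np.radians(80.3))))
im=capture('wrist');cv2.imwrite('pics/w3.png',im[:,:,::-1])
E
```

```text
7.3 [0.57329481 0.01754917 0.14951605] [-3.13935498e+00 -1.76324704e-05  1.40098158e+00] 0.042956404382770846 ([-0.0, 0.033, 1.195], [-0.0007, -0.0, -0.0002])
```

View pics/w3.png

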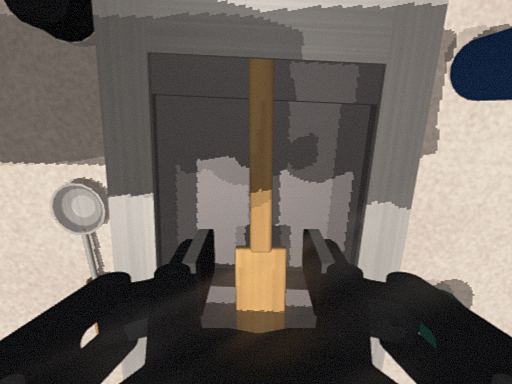

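>>> {"fn": "servo_tool", "kwargs": {
  "moves": [
    [0,0.03,0.4,0,0,0,0.5],
    [0,0.03,0.7,0,0,0,0.5],
    [0,0.03,0.9,0,0,0,0.5],
    [0,0.03,0.9,0,0,0,0.5]
  ]
}}

```text
time: 7.75
tool_pos: [0.5758, 0.0173, 0.0587]
tool_rot: [-3.138, -0.0, 1.401]
ft_force: [-0.2, 0.2, 0.6]
gripper_width: 0.0427
gripper_force: 0.0
```

>>> {"fn": "servo_tool", "kwargs": {
  "moves": [
    [0,0,0.15,0,0,0,0.5],
    [0,0,0.29,0,0,0,0.5],
    [0,0,0.29,0,0,0,0.5],
    [0,0,0.29,0,0,0,0],
    [0,0,0.29,0,0,0,0],
    [0,0,0.29,0,0,0,0],
    [0,0,0.29,0,0,0,0],
    [0,0,0.29,0,0,0,0],
    [0,0,0.29,0,0,0,0]
  ],
  "newtons": 80
}}

```text
time: 8.65
tool_pos: [0.5777, 0.0173, 0.0322]
tool_rot: [3.14, -0.0, 1.402]
ft_force: [-0.1, 0.2, 5.7]
gripper_width: 0.0167
gripper_force: 79.1
```

>>> {"fn": "servo_tool", "kwargs": {
  "moves": [
    [0,0,-0.03,0,0,0,0],
    [-0.1,0,-0.04,0,0,0,0],
    [-0.2,0,-0.04,0,0,0,0],
    [-0.3,0,-0.04,0,0,0,0],
    [-0.3,0,-0.04,0,0,0,0],
    [-0.3,0,-0.04,0,0,0,0]
  ]
}}

```text
time: 9.25
tool_pos: [0.5718, -0.0126, 0.0351]
tool_rot: [-3.141, -0.0, 1.4]
ft_force: [-0.3, 0.0, -0.8]
gripper_width: 0.0165
gripper_force: 78.1
```

```bash
python3 - <<'E'
from h import *
s=get_state();print(s['time'],s['tool_pos'],s['tool_rot'],s['gripper_width'],s['ft_force'],s['wrist_torque'])
im=capture('wrist');cv2.imwrite('pics/w4.png',im[:,:,::-1])
E
```

```text
9.25 [ 0.57184315 -0.01260105  0.03514397] [-3.14136929e+00 -2.54053316e-04  1.40046268e+00] 0.016466832146536516 [-0.27824387  0.02592321 -0.81577057] [ 0.06238461 -0.06698418 -0.02237919]
```

View pics/w4.png

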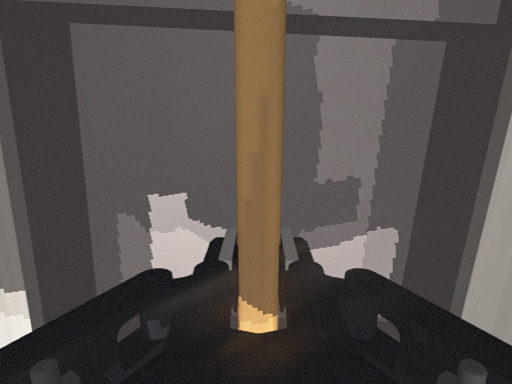

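The handle is held firmly between the pads at (260,260), and nothing is pressing on it. Next I tilt the handle end up about the blade end.

>>> {"fn": "servo_tool", "kwargs": {
  "moves": [
    [0,0,-0.11,0,0.023,0,0],
    [0,0,-0.22,0,0.046,0,0],
    [-0.02,0,-0.33,0,0.07,0,0],
    [-0.03,0,-0.43,0,0.092,0,0],
    [-0.03,0,-0.43,0,0.092,0,0],
    [-0.03,0,-0.43,0,0.092,0,0]
  ]
}}

```text
time: 9.9
tool_pos: [0.5715, -0.0153, 0.0779]
tool_rot: [-3.141, -0.287, 1.401]
ft_force: [0.0, 0.5, -1.2]
gripper_width: 0.0164
gripper_force: 78.2
```

Free tilt with no contact force. Now pull along the paddle's axis, then go straight up.

>>> {"fn": "servo_tool", "kwargs": {
  "moves": [
    [0.2,0,0,0,0,0,0],
    [0.4,0,0,0,0,0,0],
    [0.6,0,0,0,0,0,0],
    [0.75,0,0,0,0,0,0],
    [0.85,0,0,0,0,0,0],
    [0.85,0,0,0,0,0,0],
    [0.85,0,0,0,0,0,0]
  ]
}}

```text
time: 10.6
tool_pos: [0.5851, 0.0651, 0.1022]
tool_rot: [-3.141, -0.289, 1.402]
ft_force: [0.4, -0.8, -1.8]
gripper_width: 0.0164
gripper_force: 78.2
```

```bash
python3 - <<'E'
from h import *
T=pose();print(get_state()['time'],T[:3,3],get_state()['ft_force'])
R=T[:3,:3]
for n,v in(('handle',(.11,0,-.0187)),('blade',(-.15,0,-.0137))):
    w=T[:3,3]+R@np.array(v);d=w[:2]-[.5725,.0067];print(n,w.round(3),'tub y',round(d@[.2079,.9781],3))
im=capture('scene');capture('wrist');cv2.imwrite('pics/s5.png',cv2.resize(im[130:290,130:400],None,fx=2.9,fy=2.9)[:,:,::-1])
E
```

```text
10.6 [0.58507967 0.06513874 0.10219367] [ 0.42963091 -0.78128821 -1.77921593]
handle [0.602 0.164 0.151] tub y 0.16
blade [ 0.56  -0.08   0.073] tub y -0.088
```

View pics/s5.png

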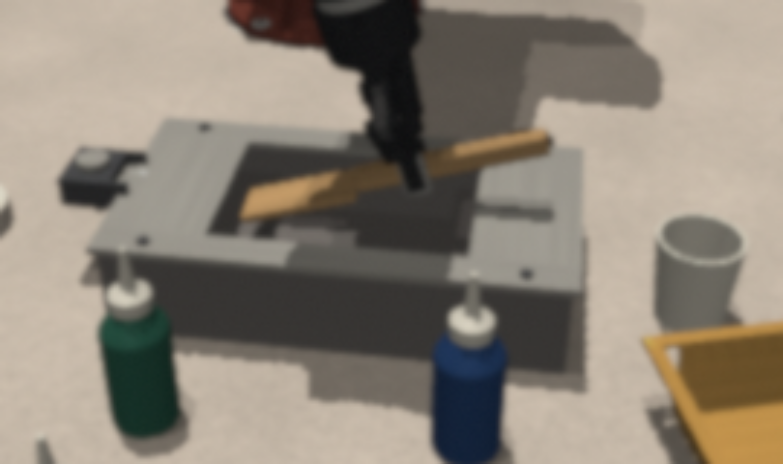

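The paddle slopes out of the hatch with its blade end at (255,205), clear of the edge, and the pin sits flat on the fork. Lifting straight up.

>>> {"fn": "servo_tool", "kwargs": {
  "moves": [
    [0.06,0,-0.2,0,0,0,0],
    [0.12,0,-0.4,0,0,0,0],
    [0.18,0,-0.6,0,0,0,0],
    [0.24,0,-0.8,0,0,0,0],
    [0.28,0,-0.93,0,0,0,0],
    [0.3,0,-1,0,0,0,0],
    [0.3,0,-1,0,0,0,0],
    [0.3,0,-1,0,0,0,0],
    [0.3,0,-1,0,0,0,0],
    [0.3,0,-1,0,0,0,0],
    [0.3,0,-1,0,0,0,0],
    [0.3,0,-1,0,0,0,0]
  ]
}}

```text
time: 11.9
tool_pos: [0.5851, 0.0655, 0.2067]
tool_rot: [-3.141, -0.289, 1.402]
ft_force: [-0.2, 0.8, -0.9]
gripper_width: 0.0167
gripper_force: 78.2
```

```bash
python3 - <<'E'
from h import *
T=pose();s=get_state();print(s['time'],T[:3,3],s['gripper_width'],s['gripper_force'],abs(s['joint_vel']).max())
for v in((.11,0,-.0187),(-.15,0,-.0137)):print((T[:3,3]+T[:3,:3]@np.array(v)).round(3))
im=capture('scene');cv2.imwrite('pics/s6.png',im[:,:,::-1])
E
```

```text
11.9 [0.58514273 0.06553811 0.20668003] 0.016675391301137148 78.18361759185791 0.003474099125779161
[0.602 0.164 0.256]
[ 0.56  -0.08   0.177]
```

View pics/s6.png

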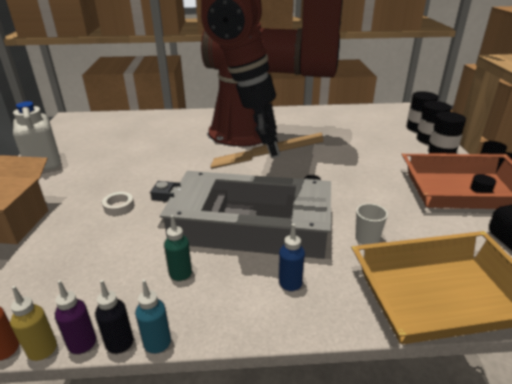

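The paddle is held clear above the cover, spanning (213–325, 135–165). The bottles, cup and tape that are in view stand where they were, and the pin is home.

```bash
python3 -c "
from workcell import *
print(close_job())"
```

```text
the job is handed in; nothing more can be done
None
```

The job is handed in: the pin was pushed until it stopped hard at about 104 mm (fully home), and the paddle came out handle first and is held still, its lowest end about 9 cm above the cover; the bottles, cup and tape look undisturbed, and the hand-in gave no verdict.

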